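# Push an empty filler tin through the sprung gate of the empties tray

### The job

Put the narrower, taller of the two steel tins standing upright on the open front of the low metal empties tray and push it along the tray floor, through the sprung gate, far enough that the gate swings fully shut behind it. Do not lift the tin over the gate; it must end standing upright in the bay behind the shut gate. Leave the wide flat tin where it is.

Things in the scene. Friction and masses are not known exactly. Their poses are not given: they have to be found in the camera images.
- tin: The tin to push: plain bare-steel round tin, 60 mm diameter (rims 62 mm), 56 mm tall, about 0.18 kg, standing loose on the bench; slides easily on the tray (friction about 0.25). The taller and narrower of the two steel tins. Origin: centre of its underside, z up.
- flat_tin: Bystander, to be left alone: wide flat steel tin, 84 mm diameter, 34 mm tall, loose. Origin: centre of its underside. Also loose on the bench: a paper tape roll (92 mm across, 25 mm tall) and a sanding block (90 x 54 x 34 mm). The places of all four are mixed; centres at least 120 mm apart.
- tray: Open-topped aluminium tray fixed to the bench: a lane along its x. Origin: on the bench, mid gateway; x = 0 is the shut gate, +x leads inward, y left, z up. Floor top at z = 4 mm, 90 mm wide inside; 4 mm side walls, tops at z = 23 mm. Floor in front from x = -100 mm (open mouth) to 0; bay behind up to an end wall at x = 200 mm, top z = 40 mm. 50 mm posts flank the gate. No roof: fingers may enter.
- gate (a joint): Angle (rad) of the steel gate leaf: 0 shut, 1.5 open. Upright leaf 84 mm long, 4 mm thick, z = 8 to 44 mm, on a vertical pin at tray x = 0, y = 42 mm. Opens only inward (to +x) when pushed from the mouth; a light spring (0.5 N shut to 1.6 N open at its free end) shuts it. It sweeps 84 mm into the bay: it shuts once the tin's centre is about 120 mm past the gate and the fingers are out.
Things that resemble listed ones, but are neither listed nor needed, are in the scene too. What is shaped like the tin but green, orange or yellow is not meant.

How it is judged:
By the outcome, as a careful person would: the job done as asked, in the order asked, and still so for the second after the job is handed in, with the robot touching nothing.
It also fails if it takes over 59 s, if anything falls off the work surface, if the arm or the gripper's body presses on something with over 40 N, if the wrist force passes 120 N, or if a joint passes its speed limit or range.

### The arm

A 6-joint arm with a two-finger parallel gripper is mounted at the origin on the work surface. World frame = base frame: x ahead of the robot, y to its left, z up, the work surface at z = 0. Lengths are in m, angles in rad, forces in N, time in s.
With the tool pointing down it reaches from about 0.35 to 0.775 m from the base axis. Payload 7.3 kg.
Tool frame: the origin (TCP) lies midway between the tips of the shut fingers; the grasp point (between the pads) lies 19 mm behind it (robot.grasp_offset is the z of the grasp point in the tool frame, in m); z points along the fingers, y is the direction in which the jaws open and shut (so a half turn about z gives the same grasp; the last joint's range is limited). The gripper opens to 92 mm and grips with 3 to 60 N. Pads are 19 mm wide; open, the fingers measure 130 mm over their backs; the gripper's body (75 mm by 190 mm) begins 47 mm behind the grasp point.
Start: joints at [1.003, 0.342, 1.524, -0, 1.275, -0.146], TCP at [0.215, 0.479, 0.227] pointing down, gripper open.
Joint ranges: [-2.53, 2.53], [-0.77, 2.02], [0.04, 2.7], [-1, 4.14], [0.28, 2.66], [-3.11, 3.11]. Speed limits (rad/s): [2.57, 2.57, 3.14, 3.14, 3.14, 3.14].

### API

Orientations are given as [roll, pitch, yaw] about the fixed x, y, z axes, in that order (R = Rz(yaw) Ry(pitch) Rx(roll)).
In Python, from cell import observe, imaging, workorder, robot gives the robot as it stands. The module is installed in compiled form; this text tells all that it offers.
- The arm moves only by the tool send_rows, never from a script. Its argument "series" is a list of rows, each a list of 7 numbers: the shift along the tool's x, y, z in m, then the turn, a rotation vector about the tool's x, y, z in rad, then the closure, from 0 (fully open) to 1 (shut). A call has 1 to 5 rows; each row shifts and turns the commanded pose from where the row before left it, along the tool's axes as they then stand; what a row does not reach is not made up. A row lasts 1/12 s, in which the tool goes at most 41.7 mm and 7.16 degrees, less where a joint would pass 70% of its speed; a pose out of reach is approached as far as the arm can. A call is refused whole if a number of a shift passes 0.0417 or a number of a turn 0.125, either way. A call with a gripper value outside its range is refused whole. The fingers move at their own pace and stop on an object; "newtons" is the grip in N (left out, the last holds). Time passes only in rows, so rows that do not move let the fingers close. It gives the time, the measured TCP pose, the force and the opening at its end, in the units of the state.
- observe(): the state, without advancing time (a new reading comes with each control period).
- imaging.read_camera(name): name is "scene" or "top" or "wrist"; returns a dict with "color" (420x560x3 uint8, red, green, blue), "range_z" (420x560 float32, m along the optical axis (not along the pixel's ray), 0 where there is no reading), "vfov" (degrees; the focal length in pixels is half the picture's height over the tangent of half this angle, whatever the lens; pixels are square), "cx", "cy" (the principal point, pixels), "T" (4x4, takes a point from camera to world coordinates). Camera axes: x right, y down, z forward; pixel columns grow to the right and rows downward; lengths in m; the calibration is good to about 2 mm. A picture is of the moment at which its call begins.
- workorder.hand_in(): hands the job in, once; it reports no verdict.
The state is a dict: "time": time; "qpos": joint angles; "qvel": joint speeds; "joint_efforts": joint torques, N m; "tool_pos": TCP position; "tool_rot": TCP orientation; "contact_force": force on the tool from outside, world axes, zero at the start; "torque": the same for the moment, N m; "opening": finger opening in m.
Only numpy, scipy, OpenCV 4.12 (cv2) and the standard library are available. Lean on these libraries where they do the work, as an engineer would, in place of code of your own. Each camera call takes 0.05 s, during which the arm holds its last target.

## Working session

There is one attempt and no reset: what is moved stays moved. The work goes in short steps, Python scripts to look and compute and a tool call to move; the robot and the scene stay as the last step left them, time stands still between calls to the robot, and variables do not carry over. Pictures are saved under pics/ and viewed, and the job is handed in when it is done.

Besides the shell and the picture viewer there is one more tool, called as name(argument=value, ...), one argument or row to a line, values as JSON. send_rows: Moves the arm, as the interface text tells. Its arguments: {"type":"object","properties":{"series":{"type":"array","items":{"type":"array","items":{"type":"number"}}},"newtons":{"type":"number"}},"required":["series"]}

```bash
mkdir -p pics; cat > h.py <<'E'
import numpy as np, cv2
from cell import observe, imaging, workorder, robot
def cam(n):
    d=imaging.read_camera(n); return d
def save(d,name): cv2.imwrite('pics/'+name,cv2.cvtColor(d['color'],cv2.COLOR_RGB2BGR))
def world(d):
    h,w=d['range_z'].shape; f=h/2/np.tan(np.radians(d['vfov'])/2)
    u,v=np.meshgrid(np.arange(w),np.arange(h)); z=d['range_z']
    p=np.stack([(u-d['cx'])/f*z,(v-d['cy'])/f*z,z,np.ones_like(z)],-1)
    return (p@np.array(d['T']).T)[...,:3]
E
python3 - <<'E'
from h import *
print(observe())
for n in('top','scene'):
    d=cam(n); save(d,n+'0.png'); np.savez('/tmp/'+n+'0.npz',**d); print(n,d['vfov'],d['cx'],d['cy'],np.round(d['T'],3))
E
```

```text
{'time': 0.0, 'qpos': array([ 1.00298981e+00,  3.42721675e-01,  1.52498428e+00, -1.71906273e-05,
        1.27539537e+00, -1.45973703e-01]), 'qvel': array([ 0.0005536 , -0.00072231, -0.00146841, -0.00044276,  0.00036477,
       -0.00098893]), 'joint_efforts': array([ 7.29628246e-04, -4.31230009e+01, -2.44230956e+01,  7.18849059e-02,
        5.58155472e-02, -7.97741154e-05]), 'tool_pos': array([0.21471134, 0.47865712, 0.22605693]), 'tool_rot': array([-3.14009763e+00, -2.03182097e-04,  2.71976471e+00]), 'contact_force': array([-0.14374577, -0.64903423, -1.06936241]), 'torque': array([-0.01268996,  0.01365983,  0.04538954]), 'opening': 0.09184324225784013}
top 43.45323209938244 279.3439476304505 211.30109983027347 [[-0.028 -0.997  0.068  0.404]
 [-1.     0.028 -0.002 -0.055]
 [ 0.    -0.068 -0.998  1.262]
 [ 0.     0.     0.     1.   ]]
scene 42.44045496317614 281.2444531712091 211.97589731446382 [[ 0.18   0.755 -0.631  1.133]
 [ 0.984 -0.134  0.119 -0.162]
 [ 0.005 -0.642 -0.767  0.84 ]
 [ 0.     0.     0.     1.   ]]
```

View pics/top0.png

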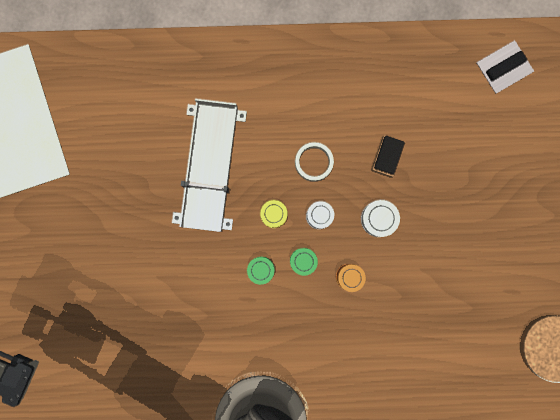

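View pics/scene0.png

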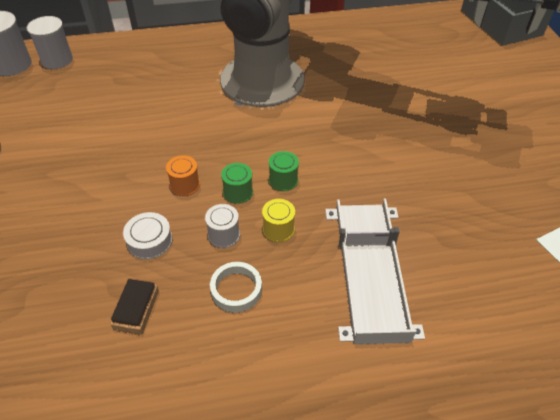

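```bash
python3 - <<'E'
from h import *
d=dict(np.load('/tmp/top0.npz')); W=world(d)
np.set_printoptions(precision=4,suppress=True)
def fit(u,v,r,zlo,zhi):
    s=W[v-r:v+r,u-r:u+r].reshape(-1,3); m=(s[:,2]>zlo)&(s[:,2]<zhi); s=s[m]
    (c,rad)=cv2.minEnclosingCircle(s[:,:2].astype(np.float32)); return c,rad,np.median(s[:,2]),s[:,:2].mean(0)
print('tin',fit(320,215,20,.045,.07)); print('flat',fit(381,218,24,.025,.05)); print('yel',fit(274,214,20,.045,.07))
for p in [(303,262),(352,278),(261,270)]: print(fit(*p,20,.045,.07))
for n,p in dict(bench=(250,330),floor_bay=(210,140),floor_mouth=(205,210)).items(): print(n,W[p[1],p[0]])
# tray corners zoom
x0,y0=160,85; c=d['color'][85:245,160:260]; cv2.imwrite('pics/tray0.png',cv2.resize(cv2.cvtColor(c,4),None,fx=3.7,fy=3.7,interpolation=cv2.INTER_CUBIC))
c=d['color'][185:245,245:410]; cv2.imwrite('pics/tins0.png',cv2.resize(cv2.cvtColor(c,4),None,fx=4,fy=4,interpolation=cv2.INTER_CUBIC))
E
```

```text
tin ((0.47596505284309387, -0.15142260491847992), 0.03126148506999016, np.float64(0.05629095925741279), array([ 0.4758, -0.1513]))
flat ((0.46508681774139404, -0.2947857677936554), 0.04351768642663956, np.float64(0.03401007267054612), array([ 0.465 , -0.2944]))
yel ((0.48177462816238403, -0.043946314603090286), 0.031164150685071945, np.float64(0.056089481199830815), array([ 0.4817, -0.0441]))
((0.3695826232433319, -0.10988537967205048), 0.03120911866426468, np.float64(0.056136887056025264), array([ 0.3697, -0.1099]))
((0.32998573780059814, -0.21752870082855225), 0.031326595693826675, np.float64(0.05607934781545987), array([ 0.3298, -0.2173]))
((0.3522571623325348, -0.010589894838631153), 0.031171103939414024, np.float64(0.056398761269511155), array([ 0.3524, -0.0103]))
bench [ 0.21    0.0196 -0.0029]
floor_bay [0.6669 0.1051 0.0031]
floor_mouth [0.4977 0.1204 0.0019]
```

View pics/tray0.png

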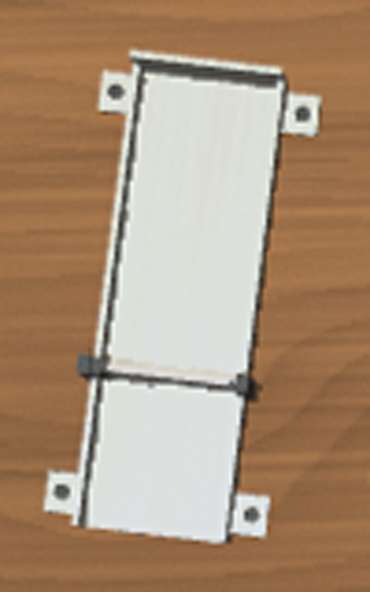

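View pics/tins0.png

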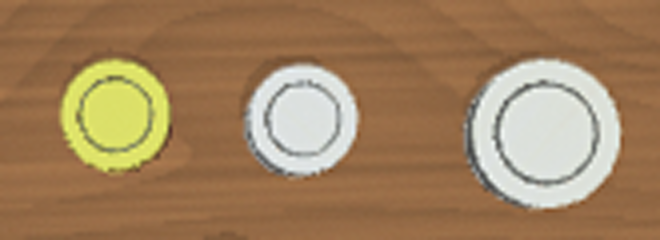

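Candidates for the tin: bare steel (320,215), the target (r 31 mm, top 56 mm); flat steel (381,218), r 43.5 mm, top 34 mm, not wanted; yellow (274,214), greens (303,262) and (261,270), orange (352,278), all not meant. The close crop confirms (320,215). Next, the tray frame.

```bash
python3 - <<'E'
from h import *
np.set_printoptions(precision=4,suppress=True)
d=dict(np.load('/tmp/top0.npz')); W=world(d)
R=W[90:240,165:255].reshape(-1,3)
def line(m,ax):
    s=R[m]; v=cv2.fitLine(s[:,:2].astype(np.float32),cv2.DIST_HUBER,0,1e-4,1e-4).ravel(); print(m.sum(),v, 'yaw',np.degrees(np.arctan2(v[1],v[0])),s.mean(0),s.min(0),s.max(0)); return v
z=R[:,2]
wall=(z>.017)&(z<.027)
print('hist',np.histogram(z,bins=np.arange(-.006,.06,.004)))
# rough frame then refine
from scipy.optimize import least_squares
yaw0=np.radians(-6); 
L=(wall)&(R[:,1]>.14-.0*R[:,0])
c0=np.array([.53,.117])
u=np.array([np.cos(yaw0),np.sin(yaw0)]);n=np.array([-u[1],u[0]])
q=(R[:,:2]-c0)
t=q@n; s=q@u
v1=line(wall&(t>.03)&(t<.065),0); v2=line(wall&(t<-.03)&(t>-.065),0)
v3=line((z>.036)&(z<.043)&(s>.15),0)
v4=line((z>.041)&(z<.048)&(abs(s)<.05)&(abs(t)<.04),0)
v5=line((z>.047)&(z<.056)&(t>0),0);v6=line((z>.047)&(z<.056)&(t<0),0)
E
```

```text
hist (array([2174, 5605, 3801,  764,   89,  106,  224,  243,   55,   23,   54,
         80,   60,   29,   15,    2]), array([-0.006, -0.002,  0.002,  0.006,  0.01 ,  0.014,  0.018,  0.022,
        0.026,  0.03 ,  0.034,  0.038,  0.042,  0.046,  0.05 ,  0.054,
        0.058]))
243 [ 0.9889 -0.1489  0.6103  0.1543] yaw -8.561909 [0.6103 0.1543 0.0219] [0.46   0.1255 0.017 ] [0.756  0.1779 0.027 ]
242 [ 0.9892 -0.1469  0.6078  0.0602] yaw -8.445617 [0.6039 0.061  0.0221] [0.4456 0.0387 0.0172] [0.7454 0.0861 0.027 ]
72 [0.1494 0.9888 0.7502 0.0851] yaw 81.40984 [0.7502 0.0851 0.0392] [0.7409 0.0422 0.0361] [0.7579 0.1337 0.0429]
50 [0.1456 0.9893 0.5508 0.1168] yaw 81.62599 [0.5508 0.1168 0.0439] [0.5448 0.0764 0.0412] [0.5585 0.1528 0.0478]
31 [0.155  0.9879 0.5567 0.1553] yaw 81.08402 [0.5572 0.1583 0.049 ] [0.5501 0.1176 0.0471] [0.5633 0.1686 0.0529]
13 [0.9529 0.3032 0.5419 0.0672] yaw 17.648354 [0.5423 0.0672 0.0509] [0.537  0.0641 0.0475] [0.5489 0.0713 0.0543]
```

send_rows(
  series=[
    [0, 0, 0, 0, 0, -0.091, 0.15],
    [0, 0, 0, 0, 0, -0.091, 0.15],
    [0, 0, 0, 0, 0, -0.091, 0.15],
    [-0.0195, -0.0325, 0, 0, 0, 0, 0.15],
    [-0.0195, -0.0325, 0, 0, 0, 0, 0.15],
  ],
)

```text
time: 0.52
tool_pos: [0.2434, 0.4087, 0.2259]
tool_rot: [-3.141, -0.001, 2.996]
contact_force: [0.8, -0.1, 0.2]
opening: 0.078
```

send_rows(
  series=[
    [-0.0195, -0.0325, 0, 0, 0, 0, 0.15],
    [-0.0195, -0.0325, 0, 0, 0, 0, 0.15],
    [-0.0195, -0.0325, 0, 0, 0, 0, 0.15],
    [-0.0195, -0.0325, 0, 0, 0, 0, 0.15],
    [-0.0195, -0.0325, 0, 0, 0, 0, 0.15],
  ],
)

```text
time: 0.93
tool_pos: [0.3162, 0.2321, 0.2266]
tool_rot: [-3.141, -0.0, 2.993]
contact_force: [2.2, 0.2, -0.8]
opening: 0.0782
```

send_rows(
  series=[
    [-0.0195, -0.0325, 0, 0, 0, 0, 0.15],
    [-0.0195, -0.0325, 0, 0, 0, 0, 0.15],
    [-0.0195, -0.0325, 0, 0, 0, 0, 0.15],
    [-0.0195, -0.0325, 0, 0, 0, 0, 0.15],
    [-0.0195, -0.0325, 0, 0, 0, 0, 0.15],
  ],
)

```text
time: 1.35
tool_pos: [0.3886, 0.0568, 0.2267]
tool_rot: [3.141, -0.0, 2.993]
contact_force: [1.6, 0.1, 0.1]
opening: 0.0782
```

send_rows(
  series=[
    [-0.0195, -0.0325, 0, 0, 0, 0, 0.15],
    [-0.0195, -0.0325, 0, 0, 0, 0, 0.15],
    [-0.0195, -0.0325, 0, 0, 0, 0, 0.15],
    [-0.0195, -0.0325, 0, 0, 0, 0, 0.15],
    [0, 0, 0, 0, 0, 0, 0.15],
  ],
)

```text
time: 1.77
tool_pos: [0.4484, -0.0869, 0.2263]
tool_rot: [-3.14, 0.001, 2.988]
contact_force: [0.1, 0.5, -0.1]
opening: 0.0783
```

send_rows(
  series=[
    [-0.0184, -0.0298, 0, 0, 0, 0, 0.15],
    [-0.0183, -0.0298, 0, 0, 0, 0, 0.15],
    [0, 0, 0.04, 0, 0, 0, 0.15],
    [0, 0, 0.04, 0, 0, 0, 0.15],
    [0, 0, 0, 0, 0, 0, 0.15],
  ],
)

```text
time: 2.18
tool_pos: [0.4695, -0.144, 0.1402]
tool_rot: [3.137, -0.013, 2.992]
contact_force: [-1.8, 1.8, -0.7]
opening: 0.0783
```

```bash
python3 - <<'E'
from h import *
print(observe()['tool_pos'],observe()['tool_rot'])
d=cam('wrist'); save(d,'w1.png'); W=world(d); W=W.reshape(-1,3)
s=W[(W[:,2]>.05)&(W[:,2]<.062)&(np.hypot(W[:,0]-.476,W[:,1]+.151)<.045)]
print(len(s),s.mean(0),cv2.minEnclosingCircle(s[:,:2].astype(np.float32)))
E
```

```text
[ 0.46952097 -0.1440206   0.14019672] [ 3.13726202 -0.01302803  2.99166817]
4368 [ 0.47622917 -0.15265902  0.05710002] ((0.4775523841381073, -0.15302108228206635), 0.03143789619207382)
```

View pics/w1.png

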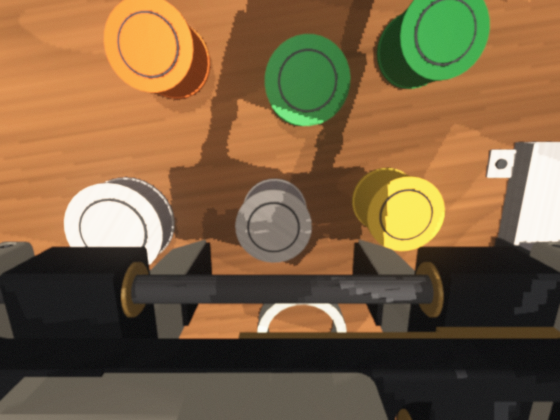

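The steel tin is at (273,225) between the jaws, with yellow at (405,213) and the flat tin at (115,228). The wrist fix agrees with the top one to within 2 mm.

send_rows(
  series=[
    [0, 0, 0.03, 0, 0, 0, 0.15],
    [0, 0, 0, 0, 0, 0, 0.15],
    [0, 0, 0, 0, 0, 0, 0.15],
  ],
)

```text
time: 2.48
tool_pos: [0.474, -0.1454, 0.118]
tool_rot: [3.141, -0.0, 2.994]
contact_force: [0.6, -0.1, 0.7]
opening: 0.0778
```

send_rows(
  series=[
    [-0.0035, -0.006, 0, 0, 0, 0, 0.15],
    [0, 0, 0.025, 0, 0, 0, 0.15],
    [0, 0, 0.025, 0, 0, 0, 0.15],
    [0, 0, 0.02, 0, 0, 0, 0.15],
    [0, 0, 0, 0, 0, 0, 0.15],
  ],
)

```text
time: 2.9
tool_pos: [0.4757, -0.1522, 0.0456]
tool_rot: [3.141, -0.003, 2.993]
contact_force: [-1.1, -0.5, -0.2]
opening: 0.0779
```

send_rows(
  series=[
    [0, 0, 0.02, 0, 0, 0, 0.15],
    [0, 0, 0, 0, 0, 0, 0.15],
    [0, 0, 0, 0, 0, 0, 0.15],
  ],
)

```text
time: 3.15
tool_pos: [0.4771, -0.1527, 0.0282]
tool_rot: [-3.141, 0.001, 2.993]
contact_force: [-0.8, 0.6, 0.3]
opening: 0.0781
```

send_rows(
  newtons=15,
  series=[
    [0, 0, 0, 0, 0, 0, 0.6],
    [0, 0, 0, 0, 0, 0, 0.6],
    [0, 0, 0, 0, 0, 0, 0.6],
    [0, 0, 0, 0, 0, 0, 0.6],
    [0, 0, 0, 0, 0, 0, 0.6],
  ],
)

```text
time: 3.57
tool_pos: [0.477, -0.1526, 0.0278]
tool_rot: [-3.141, 0.002, 2.993]
contact_force: [-0.4, 0.5, 7.2]
opening: 0.0595
```

send_rows(
  series=[
    [0, 0, -0.01, 0, 0, 0, 0.6],
    [0, 0, -0.02, 0, 0, 0, 0.6],
    [0, 0, -0.03, 0, 0, 0, 0.6],
    [0, 0, -0.03, 0, 0, 0, 0.6],
    [0, 0, 0, 0, 0, 0, 0.6],
  ],
)

```text
time: 3.98
tool_pos: [0.4791, -0.1536, 0.1224]
tool_rot: [-3.139, 0.009, 2.993]
contact_force: [2.1, 0.1, -1.0]
opening: 0.0595
```

send_rows(
  series=[
    [0.0034, 0.0339, 0, 0, 0, 0, 0.6],
    [0.0034, 0.0339, 0, 0, 0, 0, 0.6],
    [0.0034, 0.0339, 0, 0, 0, 0, 0.6],
    [0.0034, 0.0339, 0, 0, 0, 0, 0.6],
    [0.0034, 0.0339, 0, 0, 0, 0, 0.6],
  ],
)

```text
time: 4.4
tool_pos: [0.4841, 0.0193, 0.1167]
tool_rot: [3.142, -0.001, 2.992]
contact_force: [1.3, 0.4, -1.5]
opening: 0.0599
```

send_rows(
  series=[
    [0.0034, 0.0339, 0, 0, 0, 0, 0.6],
    [0.0034, 0.0339, 0, 0, 0, 0, 0.6],
    [0.0034, 0.0339, 0, 0, 0, 0, 0.6],
    [0, 0, 0, 0, 0, 0, 0.6],
    [0, 0, 0, 0, 0, 0, 0.6],
  ],
)

```text
time: 4.82
tool_pos: [0.4891, 0.1214, 0.1166]
tool_rot: [-3.141, -0.001, 2.997]
contact_force: [-0.1, 0.1, -2.4]
opening: 0.0597
```

```bash
python3 - <<'E'
from h import *
print(observe()['tool_pos'],observe()['opening'])
d=cam('wrist'); save(d,'w2.png')
d=cam('scene'); save(d,'s2.png')
E
```

```text
[0.48911491 0.12144522 0.11655149] 0.05968161074416113
```

View pics/w2.png

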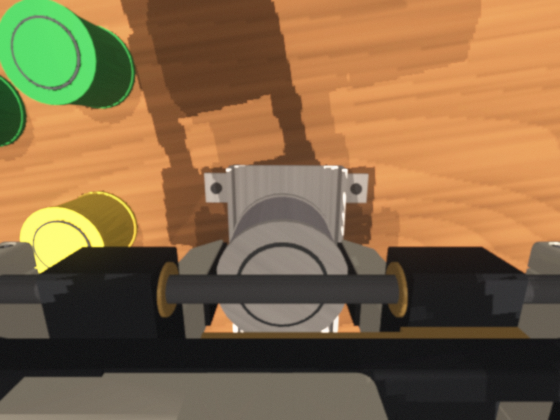

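View pics/s2.png

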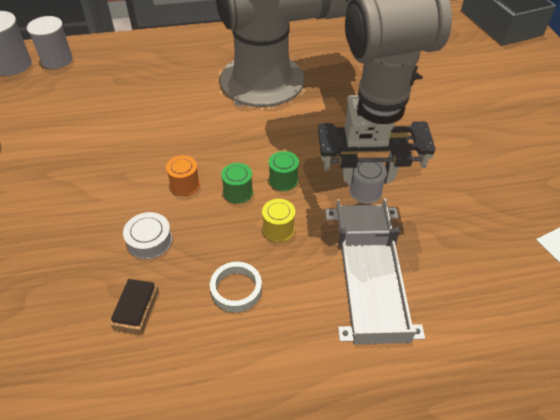

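The wrist view shows the tin held upright at (282,270), over the mouth and centred in the lane. The scene view shows the same at (369,182). Now I'll lower it.

send_rows(
  series=[
    [0, -0.002, 0.02, 0, 0, 0, 0.6],
    [0, 0, 0.025, 0, 0, 0, 0.6],
    [0, 0, 0.02, 0, 0, 0, 0.6],
    [0, 0, 0.012, 0, 0, 0, 0.6],
    [0, 0, 0, 0, 0, 0, 0.6],
  ],
)

```text
time: 5.33
tool_pos: [0.4876, 0.1162, 0.0374]
tool_rot: [-3.14, -0.005, 2.99]
contact_force: [-0.5, 0.3, -2.1]
opening: 0.06
```

send_rows(
  series=[
    [0, 0, 0.004, 0, 0, 0, 0.6],
    [0, 0, 0.002, 0, 0, 0, 0.6],
    [0, 0, 0, 0, 0, 0, 0.6],
    [0, 0, 0, 0, 0, 0, 0.6],
  ],
)

```text
time: 5.67
tool_pos: [0.4899, 0.1177, 0.0344]
tool_rot: [3.141, 0.001, 2.992]
contact_force: [0.6, -0.2, -1.4]
opening: 0.0598
```

send_rows(
  series=[
    [0, 0, 0.002, 0, 0, 0, 0.6],
    [0, 0, 0, 0, 0, 0, 0.6],
    [0, 0, 0, 0, 0, 0, 0.6],
  ],
)

```text
time: 5.92
tool_pos: [0.4895, 0.118, 0.0319]
tool_rot: [3.141, 0.0, 2.993]
contact_force: [0.2, -0.4, -1.3]
opening: 0.0596
```

send_rows(
  series=[
    [0, 0, 0.001, 0, 0, 0, 0.6],
    [0, 0, 0, 0, 0, 0, 0.6],
    [0, 0, 0, 0, 0, 0, 0.6],
  ],
)

```text
time: 6.17
tool_pos: [0.4897, 0.118, 0.0316]
tool_rot: [3.141, 0.001, 2.993]
contact_force: [-2.5, -0.5, 7.4]
opening: 0.0595
```

Contact. Release to a 78 mm opening and rise.

send_rows(
  series=[
    [0, 0, 0, 0, 0, 0, 0.15],
    [0, 0, 0, 0, 0, 0, 0.15],
    [0, 0, 0, 0, 0, 0, 0.15],
    [0, 0, -0.02, 0, 0, 0, 0.15],
    [0, 0, -0.02, 0, 0, 0, 0.15],
  ],
)

```text
time: 6.58
tool_pos: [0.4885, 0.1179, 0.0702]
tool_rot: [-3.141, -0.003, 2.993]
contact_force: [1.2, 0.0, -0.3]
opening: 0.0778
```

send_rows(
  series=[
    [0, 0, -0.02, 0, 0, 0, 0.15],
    [0, 0, -0.02, 0, 0, 0, 0.15],
    [0.03, 0, 0, 0, 0, 0, 0.5],
    [0.03, 0, 0, 0, 0, 0, 0.83],
    [0, 0, 0, 0, 0, 0, 0.83],
  ],
)

```text
time: 7.0
tool_pos: [0.4245, 0.1272, 0.1102]
tool_rot: [-3.141, -0.006, 2.994]
contact_force: [-0.6, 0.6, -1.0]
opening: 0.0623
```

send_rows(
  series=[
    [0, 0, 0, 0, 0, 0, 0.83],
    [0, 0, 0, 0, 0, 0, 0.83],
    [0, 0, 0, 0, 0, 0, 0.83],
  ],
)

```text
time: 7.25
tool_pos: [0.4313, 0.1268, 0.1108]
tool_rot: [3.141, 0.001, 2.993]
contact_force: [-0.2, -0.2, 0.3]
opening: 0.0426
```

```bash
python3 - <<'E'
from h import *
print(observe()['tool_pos'],observe()['opening'])
d=cam('scene'); save(d,'s3.png')
u=np.array([.989,-.148]);n=np.array([.148,.989])
for nm in('top','scene'):
    d=cam(nm); W=world(d).reshape(-1,3)
    if nm=='top': save(d,'t3.png')
    s=W[(W[:,2]>.056)&(W[:,2]<.064)&(np.hypot(W[:,0]-.49,W[:,1]-.118)<.05)]
    if len(s)>10:
        c,r=cv2.minEnclosingCircle(s[:,:2].astype(np.float32)); q=np.array(c)-[.5506,.116]
        print(nm,len(s),c,r,np.median(s[:,2]),'tray',q@u,q@n)
E
```

```text
[0.43127504 0.12679265 0.11083861] 0.04256056279501863
top 232 (0.4923529028892517, 0.11254987120628357) 0.030264925211668015 0.06025181404012003 tray -0.05709575998106001 -0.0120327477493763
scene 647 (0.4913555979728699, 0.11815595626831055) 0.03257503733038902 0.06100343638012529 tray -0.05891179513254163 -0.00663593075065613
```

View pics/s3.png

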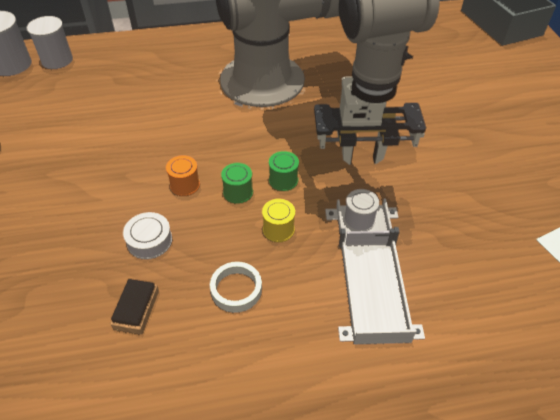

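View pics/t3.png

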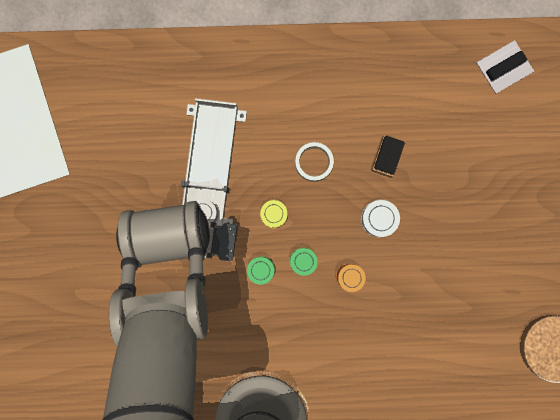

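The tin stands upright at (362,208) in the scene view, at tray (-59,-7) mm, with its top at z 60 mm. The fingers are 20 mm behind it. Lower them and narrow the gap.

send_rows(
  series=[
    [0, 0, 0, 0, 0, 0, 0.84],
    [0, 0, 0, 0, 0, 0, 0.84],
    [0, 0, 0.035, 0, 0, 0, 0.84],
    [0, 0, 0.035, 0, 0, 0, 0.84],
    [0, 0, 0.02, 0, 0, 0, 0.84],
  ],
)

```text
time: 7.82
tool_pos: [0.4291, 0.1266, 0.0184]
tool_rot: [-3.141, -0.002, 2.993]
contact_force: [0.8, -0.1, 0.0]
opening: 0.0146
```

send_rows(
  series=[
    [0, 0, 0.006, 0, 0, 0, 0.84],
    [0, 0, 0, 0, 0, 0, 0.84],
    [0, 0, 0, 0, 0, 0, 0.84],
  ],
)

```text
time: 8.07
tool_pos: [0.4307, 0.1269, 0.0153]
tool_rot: [3.141, 0.001, 2.993]
contact_force: [-0.4, 0.1, -0.6]
opening: 0.0146
```

send_rows(
  series=[
    [-0.008, 0, 0, 0, 0, 0, 0.84],
    [-0.008, 0, 0, 0, 0, 0, 0.84],
    [-0.008, 0, 0, 0, 0, 0, 0.84],
    [-0.008, 0, 0, 0, 0, 0, 0.84],
    [-0.008, 0, 0, 0, 0, 0, 0.84],
  ],
)

```text
time: 8.48
tool_pos: [0.471, 0.1207, 0.0152]
tool_rot: [3.141, 0.001, 2.993]
contact_force: [-1.0, 0.0, 0.5]
opening: 0.0146
```

send_rows(
  series=[
    [-0.008, 0, 0, 0, 0, 0, 0.84],
    [-0.008, 0, 0, 0, 0, 0, 0.84],
    [-0.008, 0, 0, 0, 0, 0, 0.84],
    [-0.008, 0, 0, 0, 0, 0, 0.84],
    [-0.008, 0, 0, 0, 0, 0, 0.84],
  ],
)

```text
time: 8.9
tool_pos: [0.5094, 0.1148, 0.0145]
tool_rot: [-3.141, -0.001, 2.993]
contact_force: [-3.6, -0.5, 0.8]
opening: 0.0148
```

```bash
python3 - <<'E'
from h import *
p=observe()['tool_pos'];print(p)
u=np.array([.989,-.148]);n=np.array([.148,.989]);q=p[:2]-[.5506,.116];print(q@u,q@n)
d=cam('scene'); cv2.imwrite('pics/s4.png',cv2.resize(cv2.cvtColor(d['color'],4)[130:350,290:450],None,fx=2.7,fy=2.7))
E
```

```text
[0.50938743 0.11481598 0.01454067]
-0.04058400000042274 -0.007270461177410165
```

View pics/s4.png

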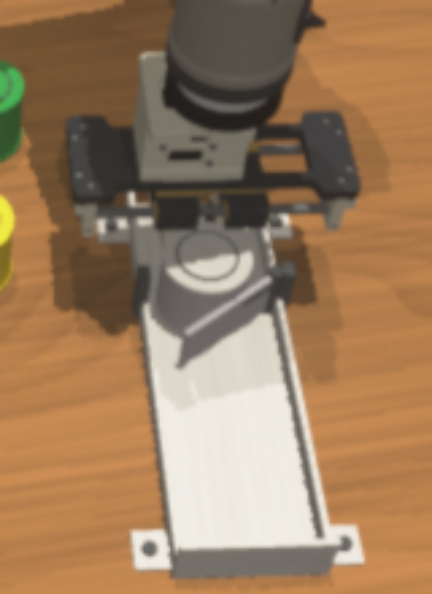

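The tin, at (208,260) in the crop, stays upright and is swinging the gate inward from its hinge at (285,285). Continue pushing.

send_rows(
  series=[
    [-0.008, 0, 0, 0, 0, 0, 0.84],
    [-0.008, 0, 0, 0, 0, 0, 0.84],
    [-0.008, 0, 0, 0, 0, 0, 0.84],
    [-0.008, 0, 0, 0, 0, 0, 0.84],
    [-0.008, 0, 0, 0, 0, 0, 0.84],
  ],
)

```text
time: 9.37
tool_pos: [0.5499, 0.1089, 0.0147]
tool_rot: [3.141, 0.001, 2.993]
contact_force: [-2.1, -0.2, -1.3]
opening: 0.0148
```

send_rows(
  series=[
    [-0.008, 0, 0, 0, 0, 0, 0.84],
    [-0.008, 0, 0, 0, 0, 0, 0.84],
    [-0.008, 0, 0, 0, 0, 0, 0.84],
    [-0.008, 0, 0, 0, 0, 0, 0.84],
    [-0.008, 0, 0, 0, 0, 0, 0.84],
  ],
)

```text
time: 9.78
tool_pos: [0.5893, 0.1031, 0.0148]
tool_rot: [3.141, 0.0, 2.993]
contact_force: [-1.5, -0.8, -1.0]
opening: 0.0148
```

```bash
python3 - <<'E'
from h import *
p=observe()['tool_pos'];print(p)
u=np.array([.989,-.148]);n=np.array([.148,.989]);q=p[:2]-[.5506,.116];print(q@u,q@n)
d=cam('scene'); cv2.imwrite('pics/s5.png',cv2.resize(cv2.cvtColor(d['color'],4)[130:350,290:450],None,fx=2.7,fy=2.7))
E
```

```text
[0.58927144 0.10307658 0.01475873]
0.040158725108060365 -0.007057888133093446
```

View pics/s5.png

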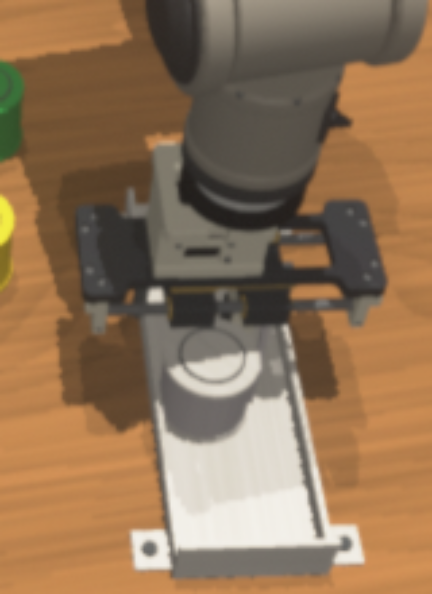

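The tin is through at (213,365), upright, with its centre about 78 mm past the gate. Another 66 mm or so.

send_rows(
  series=[
    [-0.008, 0, 0, 0, 0, 0, 0.84],
    [-0.008, 0, 0, 0, 0, 0, 0.84],
    [-0.008, 0, 0, 0, 0, 0, 0.84],
    [-0.008, 0, 0, 0, 0, 0, 0.84],
    [-0.008, 0, 0, 0, 0, 0, 0.84],
  ],
)

```text
time: 10.25
tool_pos: [0.6288, 0.0969, 0.0148]
tool_rot: [-3.142, 0.0, 2.993]
contact_force: [-2.0, -1.4, 0.9]
opening: 0.015
```

send_rows(
  series=[
    [-0.008, 0, 0, 0, 0, 0, 0.84],
    [-0.008, 0, 0, 0, 0, 0, 0.84],
    [-0.008, 0, 0, 0, 0, 0, 0.84],
    [-0.004, 0, 0, 0, 0, 0, 0.84],
    [0, 0, 0, 0, 0, 0, 0.84],
  ],
)

```text
time: 10.67
tool_pos: [0.6569, 0.0929, 0.0148]
tool_rot: [3.141, 0.002, 2.992]
contact_force: [-1.2, 0.6, 0.0]
opening: 0.0146
```

```bash
python3 - <<'E'
from h import *
p=observe()['tool_pos'];print(p)
u=np.array([.989,-.148]);n=np.array([.148,.989]);q=p[:2]-[.5506,.116];print(q@u,q@n)
d=cam('scene'); cv2.imwrite('pics/s6.png',cv2.resize(cv2.cvtColor(d['color'],4)[130:350,290:450],None,fx=2.7,fy=2.7))
E
```

```text
[0.65692262 0.09285276 0.01478565]
0.10857886282076919 -0.007156869575431042
```

View pics/s6.png

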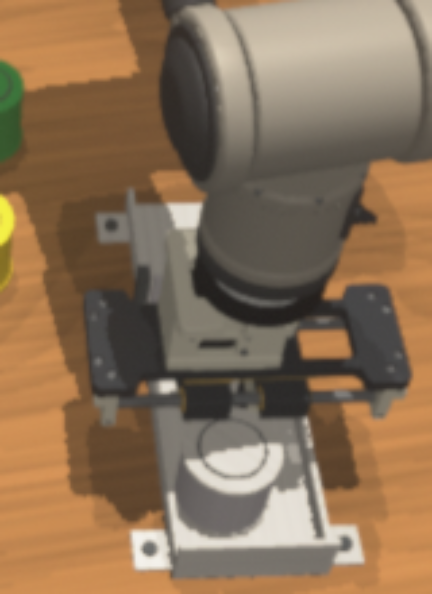

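The tin is at (232,470), upright, about 145 mm past the gate. Back off 3 mm and lift straight out.

send_rows(
  series=[
    [0.003, 0, 0, 0, 0, 0, 0.84],
    [0, 0, -0.01, 0, 0, 0, 0.84],
    [0, 0, -0.025, 0, 0, 0, 0.84],
    [0, 0, -0.035, 0, 0, 0, 0.84],
    [0, 0, -0.035, 0, 0, 0, 0.84],
  ],
)

```text
time: 11.13
tool_pos: [0.6516, 0.0936, 0.1209]
tool_rot: [-3.141, -0.002, 2.993]
contact_force: [0.9, 0.7, 0.8]
opening: 0.0146
```

send_rows(
  series=[
    [0, 0, -0.035, 0, 0, 0, 0.84],
    [0.03, 0, -0.02, 0, 0, 0, 0.84],
    [0.035, 0, 0, 0, 0, 0, 0.84],
    [0.035, 0, 0, 0, 0, 0, 0.84],
    [0.035, 0, 0, 0, 0, 0, 0.84],
  ],
)

```text
time: 11.55
tool_pos: [0.5172, 0.1137, 0.1759]
tool_rot: [3.141, 0.002, 2.993]
contact_force: [-0.2, 0.5, 0.0]
opening: 0.0148
```

send_rows(
  series=[
    [0.025, -0.03, 0, 0, 0, 0, 0.84],
    [0.025, -0.03, 0, 0, 0, 0, 0.84],
    [0.025, -0.03, 0, 0, 0, 0, 0.84],
    [0, -0.035, 0, 0, 0, 0, 0.84],
    [0, -0.035, 0, 0, 0, 0, 0.84],
  ],
)

```text
time: 11.97
tool_pos: [0.4194, -0.034, 0.1759]
tool_rot: [-3.142, 0.002, 2.995]
contact_force: [0.4, -0.4, 0.1]
opening: 0.0149
```

send_rows(
  series=[
    [0, 0, 0, 0, 0, 0, 0.84],
    [0, 0, 0, 0, 0, 0, 0.84],
    [0, 0, 0, 0, 0, 0, 0.84],
    [0, 0, 0, 0, 0, 0, 0.84],
    [0, 0, 0, 0, 0, 0, 0.84],
  ],
)

```text
time: 12.38
tool_pos: [0.4213, -0.0325, 0.1748]
tool_rot: [3.141, 0.0, 2.995]
contact_force: [0.7, -1.1, 0.1]
opening: 0.0148
```

```bash
python3 - <<'E'
from h import *
o=observe();print(o['time'],o['tool_pos'],o['contact_force'])
u=np.array([.989,-.148]);n=np.array([.148,.989]);O=np.array([.5506,.116])
for nm in('top','scene'):
    d=cam(nm); W=world(d).reshape(-1,3); save(d,nm+'7.png')
    q=(W[:,:2]-O); x=q@u;y=q@n
    s=(W[:,2]>.054)&(W[:,2]<.066)&(x>.09)&(x<.2)&(abs(y)<.06)
    if s.sum()>10:
        c,r=cv2.minEnclosingCircle(np.c_[x,y][s].astype(np.float32)); print(nm,'tin',s.sum(),c,r,np.median(W[s,2]))
    g=(W[:,2]>.041)&(W[:,2]<.048)&(x>-.02)&(x<.09)&(abs(y)<.038)
    print('gate pts',g.sum(),x[g].min(),x[g].max(),y[g].min(),y[g].max())
cv2.imwrite('pics/s7c.png',cv2.resize(cv2.cvtColor(d['color'],4)[190:350,310:440],None,fx=3.5,fy=3.5))
E
```

```text
12.3833 [ 0.42130912 -0.03254478  0.17479085] [ 0.718597   -1.08776479  0.12685503]
top tin 563 (0.14788661897182465, -0.012408507987856865) 0.031849391758441925 0.06007919762655001
gate pts 54 -0.0023381111237963043 0.002535074716328173 -0.037950978736422024 0.037840893704401836
scene tin 997 (0.15034577250480652, -0.012494525872170925) 0.03259149566292763 0.06092022992210411
gate pts 107 -0.0005909404416096229 0.007005575750148087 -0.037010658929842025 0.037854729614124207
```

View pics/s7c.png

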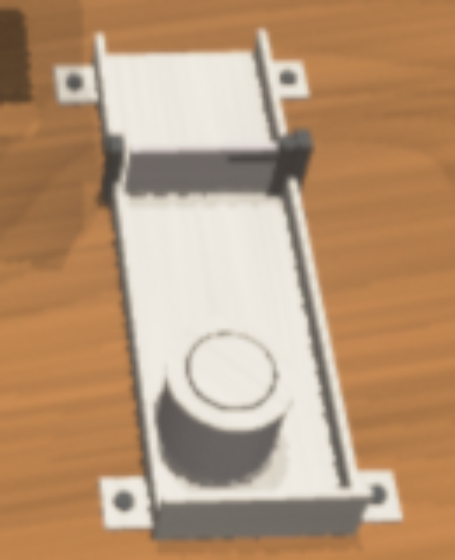

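View pics/top7.png

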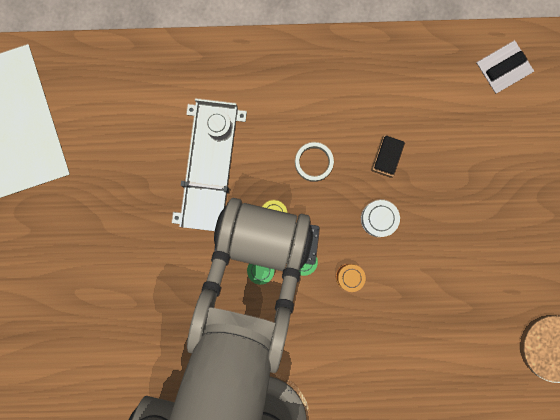

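In the crop, the gate is shut across its posts (from (115,165) to (295,165)) and the tin stands upright in the bay at (232,400). In the top view the tin is at (217,123) and the flat tin is still at (381,218). The arm is clear of everything.

```bash
python3 -c "
from h import *
print(workorder.hand_in())"
```

```text
the job is handed in; nothing more can be done
None
```

The job is done and handed in at about 12.5 s. I set the narrow steel tin upright on the tray mouth, let go, and pushed it along the floor through the gate with the nearly shut fingers. Then I lifted the fingers straight out.

**Last checks:**
- **Tin:** it stands upright in the bay, with its top at z 60 mm. Its centre is 148 mm past the gate by the top camera and 150 mm by the scene camera.
- **Gate:** it is shut. The leaf's top edge lies within 3 mm of x = 0 across its full width in the top camera. The scene camera reads -1 to 7 mm, which I put down to depth error because its picture shows the gate closed.
- **Flat tin and other objects:** the flat tin, tape roll and sanding block are where they were in the pictures. The arm hid part of the yellow and green tins in the last top view, but I felt no contact with them.
- **Forces:** the readings after each move stayed under 8 N. The arm was touching nothing at the end.

No check failed.

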